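# Bring the bead tray to the bench block

### The arm

A 7-joint arm with a two-finger parallel gripper is mounted at the origin on the work surface. World frame = base frame: x ahead of the robot, y to its left, z up, the work surface at z = 0. Lengths are in m, angles in rad, forces in N, time in s.
With the tool pointing down it reaches from about 0.4 to 0.85 m from the base axis. Payload 4.5 kg.
Tool frame: the origin (TCP) lies at the very end of the fingers, on their centre line; the grasp point (between the pads) lies 19 mm behind it (manip.grasp_offset is the distance from the TCP to the grasp point, in m); z points along the fingers, y is the line along which they close (so a half turn about z gives the same grasp; the last joint's range is limited). The gripper opens to 88 mm and grips with 3 to 60 N. Pads are 18 mm wide; open, the fingers measure 123 mm over their backs; the gripper's body (75 mm by 187 mm) begins 45 mm behind the grasp point.
Start: joints at [-1.107, 0.689, -0.195, 1.565, 0.157, 0.902, -0.215], TCP at [0.26, 0.568, 0.239] pointing down, gripper open.
Joint ranges: [-3.01, 3.01], [-0.46, 2.08], [-1.47, 1.51], [0.13, 2.56], [-1, 4.14], [0.04, 2.09], [-2.66, 2.66]. Speed limits (rad/s): [2.57, 2.57, 3.14, 3.14, 3.14, 3.14, 3.14].

### API

Orientations are given as a unit quaternion [w, x, y, z].
In Python, from plant import manip, vision gives the robot as it stands.
- The arm moves only by the tool jog_arm, never from a script. Its argument "steps" is a list of rows, each an object of numbers: "dx", "dy", "dz": the shift along the tool's x, y, z in units of 0.15 m (1.0 is 0.15 m); "ax", "ay", "az": the turn, a rotation vector about the tool's x, y, z in units of 60 degrees (1.0 is 60 degrees). In form: [{"dx": .., "dy": .., "dz": .., "ax": .., "ay": .., "az": ..}, ...]. A call has 1 to 20 rows; each row is the pose to reach, as a shift and turn from the pose commanded when the call began, along the tool's axes at that moment; what a row does not reach only later rows make up. A row lasts 1/8 s, in which the tool goes at most 62.5 mm and 10.7 degrees, less where a joint would pass 70% of its speed; a pose out of reach is approached as far as the arm can. A call with a number of a shift or a turn outside -1 to 1 is refused whole. A call with a gripper value outside its range is refused whole. "jaw" is the gripper command: -1 is fully open, 1 is shut, values between are in proportion, set as the call begins (left out, the last holds). The fingers move at their own pace and stop on an object; "squeeze" is the grip in N (left out, the last holds). Time passes only in rows, so rows that repeat a pose let the fingers close. It gives the time, the measured TCP pose, the force, the opening and the grip force at its end, in the units of the state.
- manip.observe(): the state, without advancing time (a new reading comes with each control period).
- vision.grab_frame(name): name is "scene" or "top" or "wrist"; returns a dict with "pixels" (420x560x3 uint8, red, green, blue), "mtx" (3x3 intrinsics, pixels), "extrinsics" (4x4, takes a point from camera to world coordinates). Camera axes: x right, y up, looking along -z (the intrinsics and any distortion apply to the point x, -y, -z); pixel columns grow to the right and rows downward; lengths in m; the calibration is good to about 2 mm. A picture is of the moment at which its call begins. There is no depth.
- manip.sign_off(): hands the job in; it is judged then, once.
The state is a dict: "clock": time; "joints": joint angles; "qd": joint speeds; "joint_efforts": joint torques, N m; "position": TCP position; "tcp_rot": TCP orientation; "ft_force": force on the tool from outside, world axes, zero at the start; "torque": the same for the moment, N m; "grip_width": finger opening in m; "grasp_force": force on a finger pad.
Only numpy, scipy, OpenCV 4.12 (cv2) and the standard library are available. Lean on these libraries where they do the work, as an engineer would, in place of code of your own. Each camera call takes 0.05 s, during which the arm holds its last target. There are 200 camera calls.

### The job

Swing the latch lever on the front of the wooden case aside, open the lid until it stands upright or beyond, and lift the tray out by its bridge handle without letting the loose round stone roll out of its shallow pocket. Carry it over to the steel bench block and finish while still holding it: level, at rest, over the middle of the block with the underside of the tray about 10 cm above the block's top. Leave the lid open, and do not disturb the pliers, the loupe and the jar.

Things in the scene. Friction and masses are not known exactly. Their poses are not given: they have to be found in the camera images.
- case: fixed wooden case, 160 (x) by 220 (y) by 75 mm tall, walls and floor 8 mm, open-topped under its lid. Origin: centre of its underside, on the bench. Its own -x side is the front (latch side), turned roughly towards the robot; the lid hinge is on its +x side.
- latch (a joint): angle of the brass latch lever about its vertical pivot: 0 = straight over the lid (holds it shut), grows counter-clockwise from above to 1.75 (end stop), starts at 0 to 0.35. Its inner end clears the lid's edge above about 1.3. Light friction (about 1 N at its pin); it stays where left. Opening moves its pin from the case's -x side of the pivot round to its -y side
- latch_tab (a point): grip point on the latch's upright round brass pin, 12 mm in diameter: its top is 10 mm above this point, the lever bar's upper face 16 mm below. It stands at the lever's outer end, 44 mm from the pivot. The lever bar is 85 mm long, 10 mm wide and 10 mm thick, its underside 86 mm above the bench, and reaches 35 mm past the pivot on the inner side
- latch_pivot (a point): point on the latch's vertical pivot axis, at the same height as latch_tab (112 mm above the bench); it stays in place when the latch turns. It is at x = -93, y = -65 mm in the case frame, over a fixed wooden post (26 by 22 mm, 85 mm tall) against the case's front wall
- lid (a joint): opening angle of the lid: 0 shut, 1.57 upright, 1.9 end stop (leaning away). A stiff hinge: the lid stays at whatever angle it is left; moving it takes 2 to 4 N at its tab. The latch physically holds it shut
- lid_handle (a point): grip point on the lid's upright wooden tab: 14 mm wide along the hinge line, 12 mm across it, its top 10 mm above this point, the outer face of the lid's 8 mm board 24 mm below. On the lid's centre line, 25 mm from the lid's front edge and 135 mm from the hinge line. Pinched along the hinge line, the tab can pivot between the fingers while the lid swings
- lid_hinge (a point): middle of the lid's hinge line, which runs along the case's y axis at the far upper edge of the case, 75.5 mm above the bench; lid_handle lies 32 mm above and 135 mm in front (case -x) of it when shut
- tray: loose pale wooden tray lying in the case (120 g, slightly varying), plate 76 (x) by 140 (y) by 8 mm. Origin: centre of its underside; z up. Its long y axis lies roughly along the case's y. It has a bridge handle across its middle and one shallow round pocket towards its +y end
- tray_handle (a point): centre of the bar of the tray's bridge handle, 52 mm above the tray's underside: the bar is 60 mm long (tray x), 12 mm thick (tray y: pinch it along this) and 20 mm tall, carried by two posts at its ends
- tray_pocket (a point): where the middle of the stone is when it rests in the centre of the pocket, 45 mm from the tray's middle towards +y and 15.5 mm above the tray's underside. The pocket is 35 mm in diameter and 2.5 mm deep, so the stone can roll about 11 mm from its centre; the stone rolls over the rim if the tray tips past about 40 degrees
- ball_center (a point): centre of the loose polished round stone, 20 mm in diameter, 12 g, in the tray's pocket; its top is 25.5 mm above the tray's underside
- block: fixed square steel bench block, 100 by 100 by 25 mm. Origin: centre of its underside, on the bench. It stands on the other side (left or right) from the case
- block_top (a point): centre of the block's upper face, 25 mm above the bench
- pliers: bystander: small pliers, 125 mm long, red handles, lying about 11 cm to the +y side of the block; 12 mm tall. Origin under its middle
- loupe: bystander: short black eye loupe, a 40 mm wide, 28 mm tall tapered cylinder standing about 10 cm to the -y side of the block. Origin: centre of its underside
- jar: bystander: closed jar 56 mm in diameter and 65 mm tall, standing straight ahead of the robot, between and nearer than the case and the block. Origin: centre of its underside
- ball: the same stone as a body (its origin turns as it rolls: use ball_center for its place)
Not all that is in view belongs to the job. What is shaped like the block but red is not meant.

How it is judged:
On the way, in this order (a step that is already met when the one before it is completed fails the run):
1. the latch lever is swung clear of the lid (value of joint latch above 1.3 rad), for 0.2 s.
2. the lid stands upright or beyond (value of joint lid above 1.4 rad), for 0.2 s.
3. the tray is lifted clear out of the case with the stone in its pocket (z of tray in the frame of case above 0.09 m and distance between ball_center and tray_pocket below 0.016 m and contact force between tray and case below 0.2 N), for 0.2 s.
At the end, for the whole second after the job is handed in: the gripper holds the tray (nothing else carries it) with its underside 65 to 140 mm above the block's top and its middle within 35 mm of the block's centre sideways, tilted less than 8 degrees and at rest, the stone in its pocket and not touched by the fingers, the lid still open (over 1.3 rad) (horizontal distance between tray and block_top below 0.035 m and z of tray in the frame of block_top between 0.065 and 0.14 m and angle between tray's own z axis and vertical below 0.14 rad and linear speed of tray below 0.03 m/s and distance between ball_center and tray_pocket below 0.016 m and contact force between the fingers and tray above 2 N and contact force between tray and case below 0.2 N and contact force between tray and block below 0.2 N and contact force between the fingers and ball below 0.1 N and value of joint lid above 1.3 rad); the arm keeps its last pose, push and grip.
It fails at once if the stone leaves its pocket (distance between ball_center and tray_pocket above 0.02 m).
It fails at once if the pliers is disturbed (moved more than 2 cm) (distance of pliers from where it was at the start of the episode above 0.02 m).
It fails at once if the loupe is disturbed (moved more than 2 cm) (distance of loupe from where it was at the start of the episode above 0.02 m).
It fails at once if the jar is disturbed (moved more than 2 cm) (distance of jar from where it was at the start of the episode above 0.02 m).
It also fails if it takes over 72 s, if anything falls off the work surface, if the arm or the gripper's body presses on something with over 40 N, if the wrist force passes 120 N, or if a joint passes its speed limit or range.

## Working session

There is one attempt and no reset: what is moved stays moved. The work goes in short steps, Python scripts to look and compute and a tool call to move; the robot and the scene stay as the last step left them, time stands still between calls to the robot, and variables do not carry over. Pictures are saved under pics/ and viewed, at most 10 in all, crops included, and the job is handed in when it is done.

Besides the shell and the picture viewer there is one more tool, called after "Call:" as a command line: name --argument value ..., lists and objects as JSON in quotes. jog_arm: Moves the arm, as the interface text tells. Shifts and turns lie within -1 to 1; 1 stands for 0.15 m of shift or 60 degrees of turn. Its arguments: {"type":"object","properties":{"steps":{"type":"array"},"jaw":{"type":"number"},"squeeze":{"type":"number"}},"required":["steps"]}

```bash
mkdir -p pics; cat > h.py <<'E'
import numpy as np, cv2
from plant import manip, vision
from scipy.spatial.transform import Rotation as R
def grab(n,f=None):
    d=vision.grab_frame(n); 
    if f: cv2.imwrite('pics/'+f+'.png',d['pixels'][:,:,::-1])
    return d
def ray(d,u,v):
    K=np.array(d['mtx']);T=np.array(d['extrinsics'])
    p=np.linalg.solve(K,[u,v,1]); p=np.array([p[0],-p[1],-p[2]])
    return T[:3,3],T[:3,:3]@p
def onz(d,u,v,z):
    o,r=ray(d,u,v); return o+r*(z-o[2])/r[2]
def proj(d,P):
    K=np.array(d['mtx']);T=np.array(d['extrinsics'])
    c=T[:3,:3].T@(np.array(P)-T[:3,3]); c=K@[c[0],-c[1],-c[2]]; return c[:2]/c[2]
def rot():
    q=manip.observe()['tcp_rot']; return R.from_quat([q[1],q[2],q[3],q[0]]).as_matrix()
E
python3 - <<'E'
from h import *
a=grab('top','top');b=grab('scene','scene')
for d in(a,b):print(d.keys(),np.round(d['mtx'],1).tolist(),np.round(d['extrinsics'],3).tolist())
print(manip.observe(),rot().round(3))
E
```

```text
dict_keys(['pixels', 'mtx', 'extrinsics']) [[447.4, 0.0, 279.4], [0.0, 447.4, 212.6], [0.0, 0.0, 1.0]] [[-0.025, 0.989, -0.145, 0.408], [-1.0, -0.025, 0.003, 0.04], [-0.0, 0.145, 0.989, 1.389], [0.0, 0.0, 0.0, 1.0]]
dict_keys(['pixels', 'mtx', 'extrinsics']) [[409.8, 0.0, 280.2], [0.0, 409.8, 206.7], [0.0, 0.0, 1.0]] [[0.385, -0.6, 0.702, 1.24], [0.923, 0.255, -0.288, -0.267], [-0.006, 0.759, 0.652, 0.698], [0.0, 0.0, 0.0, 1.0]]
{'clock': 0.1, 'joints': array([-1.10719911,  0.6899003 , -0.19452505,  1.56620965,  0.15732498,
        0.90250335, -0.21514603]), 'qd': array([ 2.42946465e-03, -1.56903244e-03, -1.31537249e-03, -2.81446547e-03,
        6.10938988e-04,  8.41911631e-06,  1.19822447e-03]), 'joint_efforts': array([-3.73547547e-03, -5.28495026e+01, -1.27165820e+00, -1.53836989e+01,
       -5.25498635e-02,  1.97631416e-03,  4.80401673e-05]), 'position': array([0.26024098, 0.56763397, 0.23799834]), 'tcp_rot': array([-1.07262471e-04,  2.13225889e-01,  9.77002589e-01, -8.06405804e-04]), 'ft_force': array([ 0.23338979, -0.37685874,  0.30588257]), 'torque': array([ 0.01854552, -0.00678476, -0.00408831]), 'grasp_force': 0.0, 'grip_width': 0.08775425755022853} [[-0.909  0.417 -0.001]
 [ 0.417  0.909 -0.002]
 [-0.    -0.002 -1.   ]]
```

View pics/top.png

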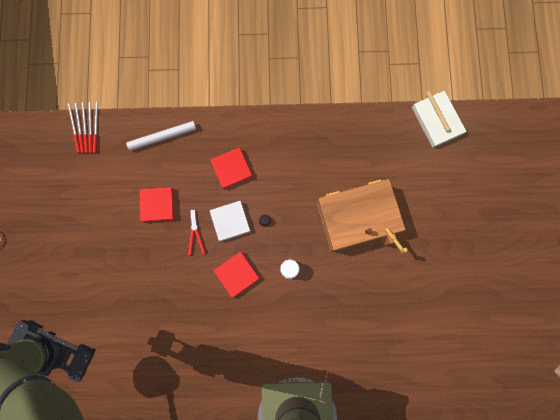

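View pics/scene.png

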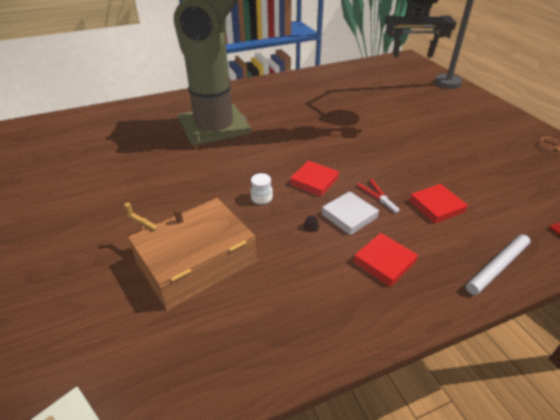

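The top view shows the case at about (362,215) with its front facing down. The latch runs from pivot (388,231) to pin (404,248), and the lid tab is at (369,232). The white block is at (230,221), the jar at (290,269), the loupe at (265,221) and the pliers at (196,233). The scene view agrees.

```bash
python3 - <<'E'
from h import *
d=grab('top'); im=d['pixels']; hsv=cv2.cvtColor(im,cv2.COLOR_RGB2HSV)
def blob(m,x0,y0,x1,y1):
    k=np.zeros(m.shape,np.uint8);k[y0:y1,x0:x1]=255
    m=cv2.morphologyEx(m&k,cv2.MORPH_CLOSE,np.ones((5,5)))
    c,_=cv2.findContours(m,0,2); return max(c,key=cv2.contourArea)
# block
c=blob(cv2.inRange(hsv,(0,0,140),(180,60,255)),200,190,255,250); r=cv2.minAreaRect(c);print('block',r,onz(d,*r[0],.025))
c=blob(cv2.inRange(hsv,(0,0,140),(180,60,255)),270,250,310,290); r=cv2.minAreaRect(c);print('jar',r,onz(d,*r[0],.065))
print('hsv lid',hsv[205,350],hsv[235,350],'bench',hsv[270,350],'latch',hsv[238,396],hsv[248,404])
c=blob(cv2.inRange(hsv,(8,90,110),(25,255,255)),310,170,415,262)
r=cv2.minAreaRect(c);print('case',r); 
for p in cv2.boxPoints(r): print(p,onz(d,*p,.0835)[:2])
cv2.imwrite('pics/crop.png',cv2.resize(im[170:265,310:430,::-1],None,fx=5,fy=5,interpolation=cv2.INTER_CUBIC))
E
```

```text
block ((229.0188751220703, 220.43399047851562), (32.76338577270508, 33.14435958862305), 72.25532531738281) [0.58671024 0.19095975 0.025     ]
jar ((289.5000305175781, 268.5000305175781), (18.384777069091797, 18.384777069091797), 45.0) [0.43469942 0.01014201 0.065     ]
hsv lid [ 13 151 182] [ 12 148 207] bench [  9 140 131] latch [ 15 148 105] [ 18 153 231]
case ((362.0, 215.5), (91.0, 104.0), 90.0)
[310. 170.] [ 0.72507135 -0.05895104]
[414. 170.] [ 0.71731608 -0.36986365]
[414. 261.] [ 0.44693972 -0.35135301]
[310. 261.] [ 0.45444464 -0.04954614]
```

View pics/crop.png

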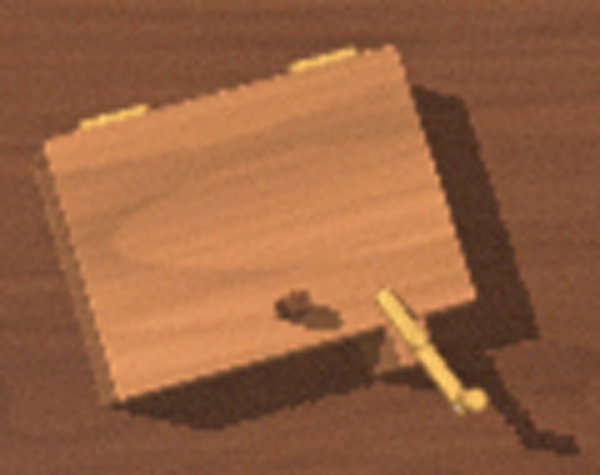

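The crop shows lid corners at (45,143), (395,45), (473,297) and (118,402). The tab top is at (292,302), the latch's inner end at (385,292) and the pin top at (478,398).

```bash
python3 - <<'E'
from h import *
d=grab('top')
f=lambda x,y,z:onz(d,310+x/5-.4,170+y/5-.4,z)
P=[f(*p,.0835) for p in((45,143),(395,45),(473,297),(118,402))]
for p in P:print(p.round(4))
w=(P[0]-P[1])+(P[3]-P[2]); yaw=np.arctan2(-w[0],w[1]);c=sum(P)/4
print('dims',np.linalg.norm(w)/2,np.linalg.norm(P[0]-P[3]),np.linalg.norm(P[1]-P[2]),'yaw',yaw,'c',c)
Rz=R.from_euler('z',yaw).as_matrix()
cc=Rz.T
case=c.copy();case[2]=0
W=lambda x,y,z:case+Rz@[x,y,z]
print('pivot',W(-.093,-.065,.112),'tab',W(-.0555,0,.1075) ,'tab seen',f(292,300,.1175),'hinge',W(.08,0,.0755))
print('pin seen',f(478,398,.122),'inner',f(385,292,.096), 'base',f(462,405,.096))
print('pin@1.0..',[W(-.093-.044*np.cos(a),-.065-.044*np.sin(a),.112).round(3) for a in(0,.35,1,1.5,1.7)])
E
```

```text
[ 0.6388 -0.0815  0.0835]
[ 0.693  -0.2924  0.0835]
[ 0.5409 -0.329   0.0835]
[ 0.4846 -0.1182  0.0835]
dims 0.21794668716050966 0.1585340702351322 0.15640279909445054 yaw 0.25603999487121426 c [ 0.58933429 -0.2052578   0.0835    ]
pivot [ 0.51582741 -0.29169123  0.112     ] tab [ 0.53564357 -0.21931326  0.1075    ] tab seen [ 0.53828962 -0.215928    0.1175    ] hinge [ 0.66672633 -0.18499767  0.0755    ]
pin seen [ 0.47955463 -0.3172082   0.122     ] inner [ 0.54382228 -0.2745364   0.096     ] base [ 0.47723183 -0.31504404  0.096     ]
pin@1.0.. [array([ 0.473, -0.303,  0.112]), array([ 0.48 , -0.317,  0.112]), array([ 0.502, -0.334,  0.112]), array([ 0.524, -0.335,  0.112]), array([ 0.532, -0.332,  0.112])]
```

```bash
cat >> h.py <<'E'
YAW=.256; CASE=np.array([.5893,-.2053,0]); RZ=R.from_euler('z',YAW).as_matrix()
def W(x,y,z): return CASE+RZ@[x,y,z]
def to(P,yaw=YAW):
    """jog numbers from the present pose to TCP P, tool down, tool y = y axis turned by yaw"""
    M=rot(); s=manip.observe()
    G=np.array([[-np.cos(yaw),-np.sin(yaw),0],[-np.sin(yaw),np.cos(yaw),0],[0,0,-1]]).T if 0 else np.column_stack([[-np.cos(yaw),-np.sin(yaw),0],[-np.sin(yaw),np.cos(yaw),0],[0,0,-1]])
    return ((M.T@(np.array(P)-s['position']))/.15).round(3).tolist(),(R.from_matrix(M.T@G).as_rotvec()/np.radians(60)).round(3).tolist()
E
sed -i 's/G=.* if 0 else /G=/' h.py
python3 - <<'E'
from h import *
for P in((.45,.5,.24),(.5,.3,.24),(.5,.0,.24)):print(to(P))
E
```

```text
([-1.338, 0.116, -0.012], [-0.001, -0.0, -0.655])
([-2.197, -0.957, -0.011], [-0.001, -0.0, -0.655])
([-3.03, -2.776, -0.009], [-0.001, -0.0, -0.655])
```

Call:
jog_arm --steps '[{"dx":-0.4,"dy":-0.15,"az":-0.18},{"dx":-0.8,"dy":-0.35,"az":-0.35},{"dx":-1,"dy":-0.6,"az":-0.52},{"dx":-1,"dy":-0.6,"az":-0.655},{"dx":-1,"dy":-0.6,"az":-0.655},{"dx":-1,"dy":-0.6,"az":-0.655}]' --jaw -1 --squeeze 20

```text
$.steps[0]: bad value
```

```bash
python3 - <<'E'
from h import *
print(manip.observe()['clock'],manip.observe()['position'],manip.observe()['joints'])
for P in((.5,.0,.24),(.48,-.317,.2)):print(to(P))
E
```

```text
0.2 [0.26028304 0.56782819 0.23823566] [-1.10722892  0.68965345 -0.19454023  1.56589883  0.15729716  0.90249924
 -0.21510654]
([-3.03, -2.776, -0.009], [-0.001, -0.0, -0.655])
([-3.789, -4.752, 0.26], [-0.001, -0.0, -0.655])
```

Call:
jog_arm --steps '[{"dx":-0.4,"dy":-0.15,"dz":0,"ax":0,"ay":0,"az":-0.18},{"dx":-0.8,"dy":-0.35,"dz":0,"ax":0,"ay":0,"az":-0.35},{"dx":-1,"dy":-0.6,"dz":0,"ax":0,"ay":0,"az":-0.52},{"dx":-1,"dy":-0.6,"dz":0,"ax":0,"ay":0,"az":-0.655},{"dx":-1,"dy":-0.6,"dz":0,"ax":0,"ay":0,"az":-0.655}]' --jaw -1 --squeeze 20

```text
clock: 0.82
position: [0.3596, 0.4235, 0.2387]
tcp_rot: [-0.0, -0.126, 0.992, 0.0]
ft_force: [-0.5, 0.3, 0.7]
grip_width: 0.0878
grasp_force: 0.0
```

```bash
python3 - <<'E'
from h import *
print(manip.observe()['clock'],manip.observe()['position'],manip.observe()['joints'])
for P in((.5,.2,.24),(.5,.0,.24),(.48,-.317,.2)):print(to(P))
E
```

```text
0.825 [0.35961138 0.42347071 0.23874012] [-0.69830606  0.61810279 -0.41622179  1.77090437  0.32504574  0.82073806
  0.55437599]
([-0.532, -1.677, -0.01], [0.001, -0.0, -0.002])
([-0.198, -2.968, -0.01], [0.001, -0.0, -0.002])
([0.461, -4.98, 0.255], [0.001, -0.0, -0.002])
```

Call:
jog_arm --steps '[{"dx":-0.2,"dy":-0.35,"dz":0,"ax":0,"ay":0,"az":0},{"dx":-0.4,"dy":-0.7,"dz":0,"ax":0,"ay":0,"az":0},{"dx":-0.5,"dy":-1,"dz":0,"ax":0,"ay":0,"az":0},{"dx":-0.5,"dy":-1,"dz":0,"ax":0,"ay":0,"az":0}]'

```text
clock: 1.32
position: [0.4725, 0.2941, 0.2382]
tcp_rot: [0.0, -0.123, 0.992, -0.001]
ft_force: [-0.4, 1.6, 0.7]
grip_width: 0.0883
grasp_force: 0.0
```

Call:
jog_arm --steps '[{"dx":0,"dy":-0.35,"dz":0,"ax":0,"ay":0,"az":0},{"dx":0,"dy":-0.7,"dz":0,"ax":0,"ay":0,"az":0},{"dx":0,"dy":-1,"dz":0,"ax":0,"ay":0,"az":0},{"dx":0,"dy":-1,"dz":0,"ax":0,"ay":0,"az":0}]'

```text
clock: 1.82
position: [0.5085, 0.1502, 0.2385]
tcp_rot: [-0.0, -0.124, 0.992, -0.001]
ft_force: [0.2, 1.1, 0.5]
grip_width: 0.0882
grasp_force: 0.0
```

Call:
jog_arm --steps '[{"dx":0.1,"dy":-0.35,"dz":0,"ax":0,"ay":0,"az":0},{"dx":0.2,"dy":-0.7,"dz":0,"ax":0,"ay":0,"az":0},{"dx":0.3,"dy":-1,"dz":0,"ax":0,"ay":0,"az":0},{"dx":0.3,"dy":-1,"dz":0,"ax":0,"ay":0,"az":0}]'

```text
clock: 2.33
position: [0.5021, -0.0056, 0.2385]
tcp_rot: [-0.0, -0.125, 0.992, -0.0]
ft_force: [-0.1, 0.8, -0.1]
grip_width: 0.0882
grasp_force: 0.0
```

Call:
jog_arm --steps '[{"dx":0.2,"dy":-0.35,"dz":0,"ax":0,"ay":0,"az":0},{"dx":0.4,"dy":-0.7,"dz":0,"ax":0,"ay":0,"az":0},{"dx":0.6,"dy":-1,"dz":0,"ax":0,"ay":0,"az":0},{"dx":0.6,"dy":-1,"dz":0,"ax":0,"ay":0,"az":0}]'

```text
clock: 2.82
position: [0.4527, -0.1734, 0.2385]
tcp_rot: [-0.0, -0.125, 0.992, -0.0]
ft_force: [0.7, 0.9, 0.5]
grip_width: 0.0882
grasp_force: 0.0
```

```bash
python3 - <<'E'
from h import *
print(manip.observe()['clock'],manip.observe()['position'],manip.observe()['joints'])
for P in((.48,-.317,.2),(.48,-.317,.1)):print(to(P))
d=grab('wrist','w1');print(proj(d,(.48,-.317,.122)),proj(d,W(-.093,-.065,.096)),proj(d,W(-.0555,0,.1175)))
E
```

```text
2.825 [ 0.45273094 -0.17338881  0.23848969] [ 0.58885974  0.54129665 -0.49229149  1.96787207  0.37777413  0.7231934
  1.69010546]
([0.061, -0.973, 0.257], [-0.0, -0.001, -0.005])
([0.061, -0.972, 0.924], [-0.0, -0.001, -0.005])
[115.25678488 198.55944495] [149.97246131 232.96918833] [212.29046034 276.48973377]
```

View pics/w1.png

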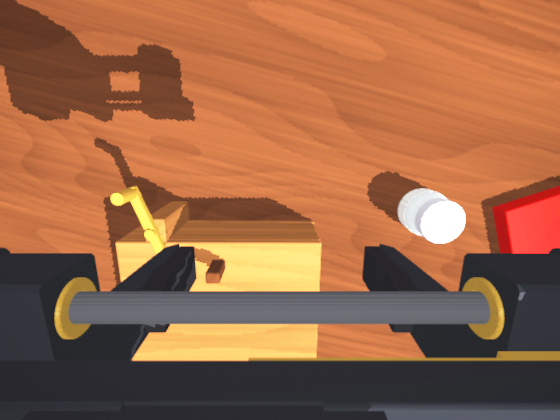

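The wrist view shows the pin top at (117,199), where (115,199) was predicted. The tab's top end is at about (213,276), also as predicted. I'm going to the pin.

Call:
jog_arm --steps '[{"dx":0.03,"dy":-0.35,"dz":0,"ax":0,"ay":0,"az":0},{"dx":0.06,"dy":-0.7,"dz":0,"ax":0,"ay":0,"az":0},{"dx":0.06,"dy":-0.97,"dz":0.1,"ax":0,"ay":0,"az":0},{"dx":0.06,"dy":-0.97,"dz":0.3,"ax":0,"ay":0,"az":0},{"dx":0.06,"dy":-0.97,"dz":0.5,"ax":0,"ay":0,"az":0},{"dx":0.06,"dy":-0.97,"dz":0.7,"ax":0,"ay":0,"az":0},{"dx":0.06,"dy":-0.97,"dz":0.91,"ax":0,"ay":0,"az":0},{"dx":0.06,"dy":-0.97,"dz":0.91,"ax":0,"ay":0,"az":0}]'

```text
clock: 3.88
position: [0.4828, -0.3103, 0.1006]
tcp_rot: [-0.001, -0.13, 0.991, 0.002]
ft_force: [0.5, 0.0, -0.3]
grip_width: 0.0883
grasp_force: 0.0
```

Call:
jog_arm --steps '[{"dx":0,"dy":0,"dz":0,"ax":0,"ay":0,"az":0},{"dx":0,"dy":0,"dz":0,"ax":0,"ay":0,"az":0},{"dx":0,"dy":0,"dz":0,"ax":0,"ay":0,"az":0},{"dx":0,"dy":0,"dz":0,"ax":0,"ay":0,"az":0},{"dx":0,"dy":0,"dz":0,"ax":0,"ay":0,"az":0},{"dx":0,"dy":0,"dz":0,"ax":0,"ay":0,"az":0},{"dx":0,"dy":0,"dz":0,"ax":0,"ay":0,"az":0},{"dx":0,"dy":0,"dz":0,"ax":0,"ay":0,"az":0}]' --jaw 1 --squeeze 15

```text
clock: 4.88
position: [0.4813, -0.3149, 0.1021]
tcp_rot: [-0.0, -0.128, 0.992, -0.0]
ft_force: [-0.1, -0.1, -1.3]
grip_width: 0.0115
grasp_force: 15.0
```

```bash
python3 - <<'E'
from h import *
s=manip.observe();p=s['position'];print(s['clock'],p,s['grip_width'],s['grasp_force'])
q=RZ.T@(p-CASE);print('case',q, 'angle',np.arctan2(-(q[1]+.065),-(q[0]+.093)),np.hypot(q[1]+.065,q[0]+.093))
for a in(.5,.7,.9,1.1,1.3,1.5,1.65):print(a,to(W(-.093-.044*np.cos(a),-.065-.044*np.sin(a),p[2])))
E
```

```text
4.875 [ 0.48129868 -0.31488879  0.10211718] 0.011494264335939903 15.012875134125352
case [-0.13223092 -0.07867002  0.10211718] angle 0.33529341115917044 0.04154436427612767
0.5 ([-0.004, -0.049, -0.0], [0.0, -0.0, 0.0])
0.7 ([-0.037, -0.098, -0.0], [0.0, -0.0, 0.0])
0.9 ([-0.079, -0.139, -0.0], [0.0, -0.0, 0.0])
1.1 ([-0.128, -0.17, -0.0], [0.0, -0.0, 0.0])
1.3 ([-0.183, -0.192, -0.0], [0.0, -0.0, 0.0])
1.5 ([-0.241, -0.201, -0.0], [0.0, -0.0, 0.0])
1.65 ([-0.285, -0.201, -0.0], [0.0, -0.0, 0.0])
```

Pin gripped at 11.5 mm. Swinging it along the arc.

Call:
jog_arm --steps '[{"dx":-0.005,"dy":-0.05,"dz":0,"ax":0,"ay":0,"az":0},{"dx":-0.037,"dy":-0.098,"dz":0,"ax":0,"ay":0,"az":0},{"dx":-0.08,"dy":-0.14,"dz":0,"ax":0,"ay":0,"az":0},{"dx":-0.128,"dy":-0.17,"dz":0,"ax":0,"ay":0,"az":0},{"dx":-0.183,"dy":-0.192,"dz":0,"ax":0,"ay":0,"az":0},{"dx":-0.24,"dy":-0.2,"dz":0,"ax":0,"ay":0,"az":0},{"dx":-0.285,"dy":-0.2,"dz":0,"ax":0,"ay":0,"az":0},{"dx":-0.285,"dy":-0.2,"dz":0,"ax":0,"ay":0,"az":0},{"dx":-0.285,"dy":-0.2,"dz":0,"ax":0,"ay":0,"az":0}]'

```text
clock: 6.0
position: [0.5309, -0.333, 0.1021]
tcp_rot: [0.001, -0.128, 0.992, -0.0]
ft_force: [-1.1, 2.1, -0.2]
grip_width: 0.011
grasp_force: 15.0
```

Call:
jog_arm --steps '[{"dx":0,"dy":0,"dz":0,"ax":0,"ay":0,"az":0},{"dx":0,"dy":0,"dz":0,"ax":0,"ay":0,"az":0},{"dx":0,"dy":0,"dz":0,"ax":0,"ay":0,"az":0},{"dx":0,"dy":0,"dz":0,"ax":0,"ay":0,"az":0},{"dx":0,"dy":0,"dz":-0.2,"ax":0,"ay":0,"az":0},{"dx":0,"dy":0,"dz":-0.45,"ax":0,"ay":0,"az":0},{"dx":0,"dy":0,"dz":-0.45,"ax":0,"ay":0,"az":0}]' --jaw -0.2

```text
clock: 6.88
position: [0.5324, -0.3337, 0.1727]
tcp_rot: [0.003, -0.128, 0.992, -0.002]
ft_force: [0.1, -0.4, -0.6]
grip_width: 0.0528
grasp_force: 0.0
```

```bash
python3 - <<'E'
from h import *
s=manip.observe();p=s['position'];print(s['clock'],p,s['grip_width'],s['grasp_force'])
print('case',RZ.T@(p-CASE))
d=grab('wrist','w2')
for a in(1.4,1.65):print(proj(d,W(-.093-.044*np.cos(a),-.065-.044*np.sin(a),.122)))
for P in((-.0555,0,.17),(-.0555,0,.0905)):print(to(W(*P)))
print(proj(d,W(-.0555,0,.1175)))
E
```

```text
6.875 [ 0.53244432 -0.33374395  0.17267093] 0.05281249660593275 0.0
case [-0.08752646 -0.10986144  0.17267093]
[282.23516668 213.20837292]
[281.4576885  228.69719304]
([-0.221, 0.728, 0.005], [-0.002, 0.002, -0.0])
([-0.22, 0.729, 0.535], [-0.002, 0.002, -0.0])
[431.41774571 271.52552027]
```

View pics/w2.png

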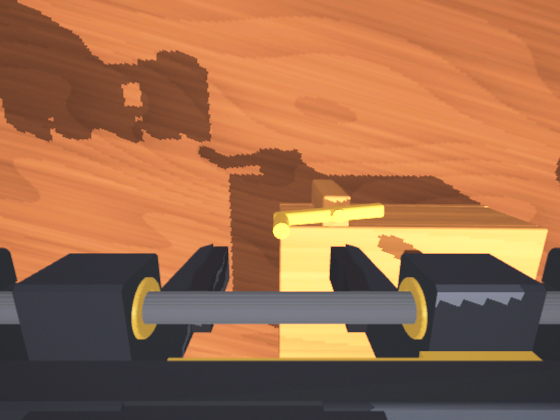

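The pin is at (281,229), so the latch is at about 1.65 rad and clear of the lid. Next is the lid tab.

Call:
jog_arm --steps '[{"dx":-0.1,"dy":0.35,"dz":0,"ax":0,"ay":0,"az":0},{"dx":-0.22,"dy":0.728,"dz":0,"ax":0,"ay":0,"az":0},{"dx":-0.22,"dy":0.728,"dz":0,"ax":0,"ay":0,"az":0},{"dx":-0.22,"dy":0.728,"dz":0.2,"ax":0,"ay":0,"az":0},{"dx":-0.22,"dy":0.728,"dz":0.4,"ax":0,"ay":0,"az":0},{"dx":-0.22,"dy":0.728,"dz":0.53,"ax":0,"ay":0,"az":0},{"dx":-0.22,"dy":0.728,"dz":0.53,"ax":0,"ay":0,"az":0}]'

```text
clock: 7.8
position: [0.5327, -0.2196, 0.088]
tcp_rot: [-0.002, -0.127, 0.992, 0.001]
ft_force: [0.1, -0.1, 0.3]
grip_width: 0.0528
grasp_force: 0.0
```

Call:
jog_arm --steps '[{"dx":0,"dy":0,"dz":0,"ax":0,"ay":0,"az":0},{"dx":0,"dy":0,"dz":0,"ax":0,"ay":0,"az":0},{"dx":0,"dy":0,"dz":0,"ax":0,"ay":0,"az":0},{"dx":0,"dy":0,"dz":0,"ax":0,"ay":0,"az":0},{"dx":0,"dy":0,"dz":0,"ax":0,"ay":0,"az":0},{"dx":0,"dy":0,"dz":0,"ax":0,"ay":0,"az":0}]' --jaw 1 --squeeze 25

```text
clock: 8.55
position: [0.535, -0.2197, 0.0906]
tcp_rot: [0.0, -0.127, 0.992, -0.001]
ft_force: [-0.1, -2.7, 3.2]
grip_width: 0.0135
grasp_force: 25.0
```

```bash
python3 - <<'E'
from h import *
s=manip.observe();p=s['position'];print(s['clock'],p,s['grip_width'],s['grasp_force'])
q=RZ.T@(p-CASE);print('case',q); g=q+[0,0,.019]
# grasp point rotates about hinge (.08,.0755)
v=np.array([g[0]-.08,g[2]-.0755]);print(np.hypot(*v))
for a in np.arange(.15,1.75,.15):
    x=v[0]*np.cos(a)+v[1]*np.sin(a); z=-v[0]*np.sin(a)+v[1]*np.cos(a)
    print(round(a,2),round(-(x-v[0])/.15,3),round(-(z-v[1])/.15,3))
E
```

```text
8.55 [ 0.53498678 -0.21969772  0.09057274] 0.013511901673273685 24.994778581894934
case [-0.05618887 -0.00017569  0.09057274]
0.14038646912997152
0.15 -0.044 -0.133
0.3 -0.108 -0.258
0.45 -0.189 -0.372
0.6 -0.287 -0.473
0.75 -0.398 -0.558
0.9 -0.521 -0.625
1.05 -0.653 -0.673
1.2 -0.791 -0.701
1.35 -0.931 -0.708
1.5 -1.07 -0.695
1.65 -1.206 -0.66
```

Call:
jog_arm --steps '[{"dx":-0.02,"dy":0,"dz":-0.067,"ax":0,"ay":0,"az":0},{"dx":-0.044,"dy":0,"dz":-0.133,"ax":0,"ay":0,"az":0},{"dx":-0.075,"dy":0,"dz":-0.197,"ax":0,"ay":0,"az":0},{"dx":-0.108,"dy":0,"dz":-0.258,"ax":0,"ay":0,"az":0},{"dx":-0.147,"dy":0,"dz":-0.317,"ax":0,"ay":0,"az":0},{"dx":-0.189,"dy":0,"dz":-0.372,"ax":0,"ay":0,"az":0},{"dx":-0.237,"dy":0,"dz":-0.424,"ax":0,"ay":0,"az":0},{"dx":-0.287,"dy":0,"dz":-0.473,"ax":0,"ay":0,"az":0},{"dx":-0.342,"dy":0,"dz":-0.517,"ax":0,"ay":0,"az":0},{"dx":-0.398,"dy":0,"dz":-0.558,"ax":0,"ay":0,"az":0},{"dx":-0.459,"dy":0,"dz":-0.593,"ax":0,"ay":0,"az":0},{"dx":-0.521,"dy":0,"dz":-0.625,"ax":0,"ay":0,"az":0},{"dx":-0.587,"dy":0,"dz":-0.651,"ax":0,"ay":0,"az":0},{"dx":-0.653,"dy":0,"dz":-0.673,"ax":0,"ay":0,"az":0},{"dx":-0.722,"dy":0,"dz":-0.689,"ax":0,"ay":0,"az":0},{"dx":-0.791,"dy":0,"dz":-0.701,"ax":0,"ay":0,"az":0},{"dx":-0.861,"dy":0,"dz":-0.706,"ax":0,"ay":0,"az":0},{"dx":-0.931,"dy":0,"dz":-0.708,"ax":0,"ay":0,"az":0},{"dx":-0.931,"dy":0,"dz":-0.708,"ax":0,"ay":0,"az":0}]'

```text
clock: 10.92
position: [0.6715, -0.1853, 0.1991]
tcp_rot: [0.002, -0.127, 0.992, -0.002]
ft_force: [0.7, -5.6, 5.4]
grip_width: 0.014
grasp_force: 25.0
```

```bash
python3 - <<'E'
from h import *
s=manip.observe();p=s['position'];print(s['clock'],p,s['grip_width'],s['grasp_force'],s['ft_force'])
q=RZ.T@(p-CASE);print('case',q, 'a', np.arctan2(q[2]+.019-.0755,-(q[0]-.08))-np.arctan2(.034,.136))
E
```

```text
10.925 [ 0.67154234 -0.1853173   0.1991062 ] 0.013955372081096718 24.999439297243953 [ 0.70316663 -5.60473149  5.41409913]
case [ 0.08462199 -0.00149335  0.1991062 ] a 1.3582171749552268
```

Call:
jog_arm --steps '[{"dx":-0.07,"dy":0,"dz":0.004,"ax":0,"ay":0,"az":0},{"dx":-0.139,"dy":0,"dz":0.013,"ax":0,"ay":0,"az":0},{"dx":-0.208,"dy":0,"dz":0.028,"ax":0,"ay":0,"az":0},{"dx":-0.275,"dy":0,"dz":0.048,"ax":0,"ay":0,"az":0},{"dx":-0.32,"dy":0,"dz":0.065,"ax":0,"ay":0,"az":0},{"dx":-0.32,"dy":0,"dz":0.065,"ax":0,"ay":0,"az":0},{"dx":-0.32,"dy":0,"dz":0.065,"ax":0,"ay":0,"az":0}]'

```text
clock: 11.8
position: [0.7179, -0.1736, 0.189]
tcp_rot: [0.002, -0.127, 0.992, -0.002]
ft_force: [3.2, -5.7, 3.5]
grip_width: 0.0137
grasp_force: 25.0
```

Call:
jog_arm --steps '[{"dx":0,"dy":0,"dz":0,"ax":0,"ay":0,"az":0},{"dx":0,"dy":0,"dz":0,"ax":0,"ay":0,"az":0},{"dx":0,"dy":0,"dz":0,"ax":0,"ay":0,"az":0},{"dx":0,"dy":0,"dz":0,"ax":0,"ay":0,"az":0},{"dx":0,"dy":0,"dz":-0.2,"ax":0,"ay":0,"az":0},{"dx":0,"dy":0,"dz":-0.5,"ax":0,"ay":0,"az":0},{"dx":0,"dy":0,"dz":-0.7,"ax":0,"ay":0,"az":0},{"dx":0.5,"dy":0,"dz":-0.7,"ax":0,"ay":0,"az":0},{"dx":1,"dy":0,"dz":-0.7,"ax":0,"ay":0,"az":0},{"dx":1,"dy":0,"dz":-0.7,"ax":0,"ay":0,"az":0}]' --jaw -0.2

```text
clock: 13.05
position: [0.567, -0.2111, 0.2917]
tcp_rot: [-0.002, -0.127, 0.992, -0.001]
ft_force: [0.8, 0.8, 0.7]
grip_width: 0.053
grasp_force: 0.0
```

Call:
jog_arm --steps '[{"dx":0.4,"dy":0,"dz":0,"ax":0,"ay":0,"az":0},{"dx":0.8,"dy":0,"dz":0,"ax":0,"ay":0,"az":0},{"dx":0.8,"dy":0,"dz":0,"ax":0,"ay":0,"az":0}]'

```text
clock: 13.42
position: [0.4495, -0.2418, 0.2913]
tcp_rot: [-0.003, -0.125, 0.992, -0.0]
ft_force: [-0.0, 0.1, 0.0]
grip_width: 0.0531
grasp_force: 0.0
```

```bash
python3 - <<'E'
from h import *
s=manip.observe();p=s['position'];print(s['clock'],p,s['grip_width'])
print('case',RZ.T@(p-CASE))
d=grab('wrist');t=grab('top')
im=np.vstack([d['pixels'],np.zeros((0,560,3),np.uint8)])[:,:,::-1]
c=cv2.resize(t['pixels'][150:270,300:440,::-1],None,fx=3,fy=3,interpolation=cv2.INTER_CUBIC)
o=np.zeros((420,800,3),np.uint8);o[:,:380]=cv2.resize(im,(380,285),interpolation=cv2.INTER_AREA)[0:285].shape and 0
o[:285,:380]=cv2.resize(im,(380,285),interpolation=cv2.INTER_AREA);o[:360,380:800]=c
cv2.imwrite('pics/w3.png',o)
E
```

```text
13.425 [ 0.44948417 -0.24178626  0.29131628] 0.05306294912967512
case [-1.44498107e-01  1.05980393e-04  2.91316276e-01]
```

View pics/w3.png

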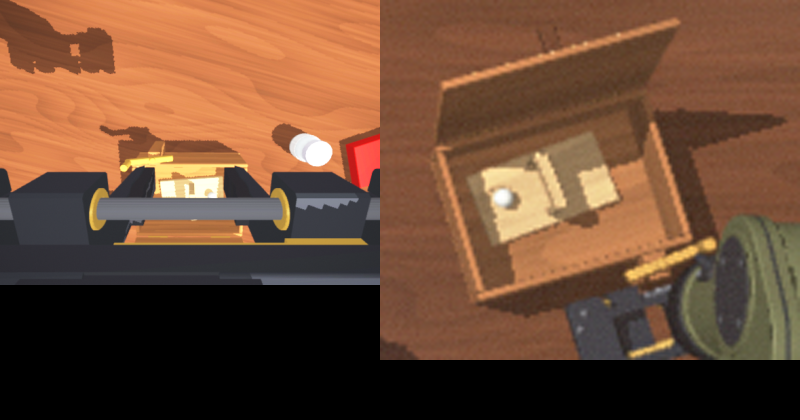

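The lid stands upright in the top crop. The tray's corners are at about (467,177), (595,130), (622,197) and (492,245), with the stone at (503,198) and the handle bar running from (540,155) to (557,208).

```bash
python3 - <<'E'
from h import *
d=grab('top')
f=lambda x,y,z:onz(d,300+(x-380)/3-.33,150+y/3-.33,z)
P=[f(*p,.016) for p in((467,177),(595,130),(622,197),(492,245))]
w=(P[0]-P[1])+(P[3]-P[2]);print('dims',np.linalg.norm(w)/2,np.linalg.norm(P[0]-P[3]),np.linalg.norm(P[1]-P[2]))
yaw=np.arctan2(-w[0],w[1]);c=sum(P)/4;print('yaw',yaw,c)
print('stone',f(503,198,.0235),'pocket pred',c+.045*np.array([-np.sin(yaw),np.cos(yaw),0]))
a,b=f(540,155,.07),f(557,208,.07);print('bar',a,b,(a+b)/2,'yaw',np.arctan2((a-b)[1],(a-b)[0]))
print('case frame',RZ.T@(c-CASE))
print(to([c[0],c[1],.16],yaw))
E
```

```text
dims 0.14344349025841685 0.07485444733509294 0.0749700336150405
yaw 0.32850526564421473 [ 0.60451017 -0.19703363  0.016     ]
stone [ 0.59314252 -0.15296268  0.0235    ] pocket pred [ 0.58999188 -0.15443998  0.016     ]
bar [ 0.62915036 -0.18519774  0.07      ] [ 0.57549481 -0.19944839  0.07      ] [ 0.60232258 -0.19232306  0.07      ] yaw 0.2596017042563917
case frame [0.01680763 0.00414556 0.016     ]
([-1.024, 0.023, 0.883], [-0.0, 0.002, -0.068])
```

Call:
jog_arm --steps '[{"dx":-0.3,"dy":0,"dz":0.2,"ax":0,"ay":0,"az":-0.05},{"dx":-0.6,"dy":0.02,"dz":0.4,"ax":0,"ay":0,"az":-0.05},{"dx":-0.85,"dy":0.03,"dz":0.7,"ax":0,"ay":0,"az":-0.05},{"dx":-1,"dy":0.03,"dz":0.88,"ax":0,"ay":0,"az":-0.05},{"dx":-1,"dy":0.03,"dz":0.88,"ax":0,"ay":0,"az":-0.05},{"dx":-1,"dy":0.03,"dz":0.88,"ax":0,"ay":0,"az":-0.05}]' --jaw 0.2

```text
clock: 14.32
position: [0.5996, -0.1972, 0.1602]
tcp_rot: [0.0, -0.154, 0.988, -0.0]
ft_force: [0.1, -0.2, 0.4]
grip_width: 0.0354
grasp_force: 0.0
```

```bash
python3 - <<'E'
from h import *
s=manip.observe();p=s['position'];print(s['clock'],p,s['grip_width'])
d=grab('wrist','w4')
for yaw in(.31,):
  C=np.array([.604,-.196,0])
  Y=np.array([-np.sin(yaw),np.cos(yaw),0]);X=np.array([np.cos(yaw),np.sin(yaw),0])
  print('bar front end top',proj(d,C-.03*X+[0,0,.07]),'bar far',proj(d,C+.03*X+[0,0,.07]))
  print('pocket',proj(d,C+.045*Y+[0,0,.0235]),'front corners',proj(d,C-.038*X+.07*Y+[0,0,.016]),proj(d,C-.038*X-.07*Y+[0,0,.016]))
print(to([.604,-.196,.044],.31))
E
```

```text
14.325 [ 0.59955673 -0.19716748  0.16021355] 0.035388760476637915
bar front end top [279.26305868 185.33518809] bar far [279.31626384 255.95519909]
pocket [325.88769293 207.93883527] front corners [352.40325428 167.44538348] [205.99010456 167.5990957 ]
([-0.032, 0.002, 0.778], [-0.001, 0.001, -0.002])
```

View pics/w4.png

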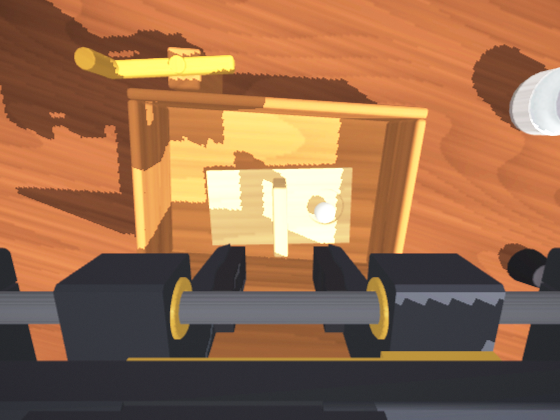

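The bar runs from (280,183) to (281,254), the plate corners are at (207,171) and (352,168), and the stone is at (325,212). All match the prediction, so I'm descending and gripping.

Call:
jog_arm --steps '[{"dx":-0.02,"dy":0.005,"dz":0.2,"ax":0,"ay":0,"az":0},{"dx":-0.03,"dy":0.005,"dz":0.4,"ax":0,"ay":0,"az":0},{"dx":-0.03,"dy":0.005,"dz":0.6,"ax":0,"ay":0,"az":0},{"dx":-0.03,"dy":0.005,"dz":0.77,"ax":0,"ay":0,"az":0},{"dx":-0.03,"dy":0.005,"dz":0.77,"ax":0,"ay":0,"az":0},{"dx":-0.03,"dy":0.005,"dz":0.77,"ax":0,"ay":0,"az":0}]'

```text
clock: 15.12
position: [0.6039, -0.196, 0.046]
tcp_rot: [0.001, -0.153, 0.988, -0.001]
ft_force: [0.0, 0.1, 0.3]
grip_width: 0.0351
grasp_force: 0.0
```

Call:
jog_arm --steps '[{"dx":0,"dy":0,"dz":0,"ax":0,"ay":0,"az":0},{"dx":0,"dy":0,"dz":0,"ax":0,"ay":0,"az":0},{"dx":0,"dy":0,"dz":0,"ax":0,"ay":0,"az":0},{"dx":0,"dy":0,"dz":0,"ax":0,"ay":0,"az":0},{"dx":0,"dy":0,"dz":0,"ax":0,"ay":0,"az":0}]' --jaw 1 --squeeze 30

```text
clock: 15.75
position: [0.6034, -0.1955, 0.0449]
tcp_rot: [0.0, -0.154, 0.988, -0.0]
ft_force: [-1.2, -0.6, 5.8]
grip_width: 0.0118
grasp_force: 29.9
```

Call:
jog_arm --steps '[{"dx":0,"dy":0,"dz":-0.02,"ax":0,"ay":0,"az":0},{"dx":0,"dy":0,"dz":-0.06,"ax":0,"ay":0,"az":0},{"dx":0,"dy":0,"dz":-0.12,"ax":0,"ay":0,"az":0},{"dx":0,"dy":0,"dz":-0.2,"ax":0,"ay":0,"az":0},{"dx":0,"dy":0,"dz":-0.28,"ax":0,"ay":0,"az":0},{"dx":0,"dy":0,"dz":-0.36,"ax":0,"ay":0,"az":0},{"dx":0,"dy":0,"dz":-0.44,"ax":0,"ay":0,"az":0},{"dx":0,"dy":0,"dz":-0.52,"ax":0,"ay":0,"az":0},{"dx":0,"dy":0,"dz":-0.6,"ax":0,"ay":0,"az":0},{"dx":0,"dy":0,"dz":-0.68,"ax":0,"ay":0,"az":0},{"dx":0,"dy":0,"dz":-0.76,"ax":0,"ay":0,"az":0},{"dx":0,"dy":0,"dz":-0.82,"ax":0,"ay":0,"az":0},{"dx":0,"dy":0,"dz":-0.86,"ax":0,"ay":0,"az":0},{"dx":0,"dy":0,"dz":-0.88,"ax":0,"ay":0,"az":0},{"dx":0,"dy":0,"dz":-0.88,"ax":0,"ay":0,"az":0},{"dx":0,"dy":0,"dz":-0.88,"ax":0,"ay":0,"az":0},{"dx":0,"dy":0,"dz":-0.88,"ax":0,"ay":0,"az":0}]'

```text
clock: 17.88
position: [0.6028, -0.1953, 0.1758]
tcp_rot: [-0.0, -0.154, 0.988, 0.0]
ft_force: [-0.2, -0.2, -1.4]
grip_width: 0.0118
grasp_force: 29.9
```

```bash
python3 - <<'E'
from h import *
s=manip.observe();p=s['position'];print(s['clock'],p,s['grip_width'],s['grasp_force'],s['ft_force'],s['joints'])
print(to([.587,.191,.163],.31))
d=grab('wrist','w5');t=grab('top');cv2.imwrite('pics/w5.png',np.hstack([cv2.resize(d['pixels'],(400,300)),cv2.resize(t['pixels'][130:310,200:440],(400,300))])[:,:,::-1])
E
```

```text
17.875 [ 0.60279717 -0.19534939  0.17579462] 0.011838245849925806 29.943218864500523 [-0.21758922 -0.22469947 -1.43015844] [ 0.48092848  0.80295415 -0.44704086  1.58904548  0.42708422  0.84883119
  1.7464671 ]
([-0.682, 2.486, 0.086], [0.0, -0.0, -0.001])
```

View pics/w5.png

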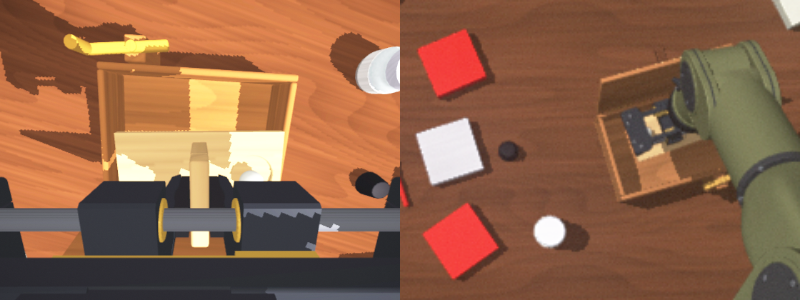

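The tray is clear of the case, level, with the stone in its pocket at about (255,172). I'm carrying it gently.

Call:
jog_arm --steps '[{"dx":-0.005,"dy":0.02,"dz":0,"ax":0,"ay":0,"az":0},{"dx":-0.016,"dy":0.06,"dz":0,"ax":0,"ay":0,"az":0},{"dx":-0.033,"dy":0.12,"dz":0,"ax":0,"ay":0,"az":0},{"dx":-0.052,"dy":0.19,"dz":0,"ax":0,"ay":0,"az":0},{"dx":-0.071,"dy":0.26,"dz":0,"ax":0,"ay":0,"az":0},{"dx":-0.09,"dy":0.33,"dz":0,"ax":0,"ay":0,"az":0},{"dx":-0.11,"dy":0.4,"dz":0,"ax":0,"ay":0,"az":0},{"dx":-0.129,"dy":0.47,"dz":0,"ax":0,"ay":0,"az":0},{"dx":-0.148,"dy":0.54,"dz":0,"ax":0,"ay":0,"az":0},{"dx":-0.167,"dy":0.61,"dz":0,"ax":0,"ay":0,"az":0},{"dx":-0.186,"dy":0.68,"dz":0,"ax":0,"ay":0,"az":0},{"dx":-0.203,"dy":0.74,"dz":0,"ax":0,"ay":0,"az":0},{"dx":-0.216,"dy":0.79,"dz":0,"ax":0,"ay":0,"az":0},{"dx":-0.225,"dy":0.82,"dz":0,"ax":0,"ay":0,"az":0},{"dx":-0.228,"dy":0.83,"dz":0,"ax":0,"ay":0,"az":0}]'

```text
clock: 19.85
position: [0.5978, -0.0662, 0.1762]
tcp_rot: [0.0, -0.154, 0.988, -0.0]
ft_force: [-0.4, -0.1, -1.7]
grip_width: 0.012
grasp_force: 29.9
```

Call:
jog_arm --steps '[{"dx":-0.005,"dy":0.02,"dz":0,"ax":0,"ay":0,"az":0},{"dx":-0.016,"dy":0.06,"dz":0,"ax":0,"ay":0,"az":0},{"dx":-0.033,"dy":0.12,"dz":0,"ax":0,"ay":0,"az":0},{"dx":-0.052,"dy":0.19,"dz":0,"ax":0,"ay":0,"az":0},{"dx":-0.071,"dy":0.26,"dz":0,"ax":0,"ay":0,"az":0},{"dx":-0.09,"dy":0.33,"dz":0,"ax":0,"ay":0,"az":0},{"dx":-0.11,"dy":0.4,"dz":0,"ax":0,"ay":0,"az":0},{"dx":-0.129,"dy":0.47,"dz":0,"ax":0,"ay":0,"az":0},{"dx":-0.148,"dy":0.54,"dz":0,"ax":0,"ay":0,"az":0},{"dx":-0.167,"dy":0.61,"dz":0,"ax":0,"ay":0,"az":0},{"dx":-0.186,"dy":0.68,"dz":0,"ax":0,"ay":0,"az":0},{"dx":-0.203,"dy":0.74,"dz":0,"ax":0,"ay":0,"az":0},{"dx":-0.216,"dy":0.79,"dz":0,"ax":0,"ay":0,"az":0},{"dx":-0.225,"dy":0.82,"dz":0,"ax":0,"ay":0,"az":0},{"dx":-0.228,"dy":0.83,"dz":0,"ax":0,"ay":0,"az":0}]'

```text
clock: 21.72
position: [0.5925, 0.0628, 0.1761]
tcp_rot: [0.0, -0.154, 0.988, 0.0]
ft_force: [-1.0, 0.1, -1.1]
grip_width: 0.0115
grasp_force: 29.9
```

```bash
python3 - <<'E'
from h import *
s=manip.observe();print(s['clock'],s['position'],s['grip_width'],s['grasp_force'])
print(to([.587,.191,.163],.31))
E
```

```text
21.725 [0.59253782 0.06281846 0.17614256] 0.011548583261191264 29.943251498043537
([-0.224, 0.825, 0.088], [0.0, 0.0, -0.001])
```

Call:
jog_arm --steps '[{"dx":-0.005,"dy":0.02,"dz":0,"ax":0,"ay":0,"az":0},{"dx":-0.016,"dy":0.06,"dz":0.01,"ax":0,"ay":0,"az":0},{"dx":-0.033,"dy":0.12,"dz":0.02,"ax":0,"ay":0,"az":0},{"dx":-0.052,"dy":0.19,"dz":0.03,"ax":0,"ay":0,"az":0},{"dx":-0.071,"dy":0.26,"dz":0.04,"ax":0,"ay":0,"az":0},{"dx":-0.09,"dy":0.33,"dz":0.05,"ax":0,"ay":0,"az":0},{"dx":-0.11,"dy":0.4,"dz":0.06,"ax":0,"ay":0,"az":0},{"dx":-0.129,"dy":0.47,"dz":0.07,"ax":0,"ay":0,"az":0},{"dx":-0.148,"dy":0.54,"dz":0.08,"ax":0,"ay":0,"az":0},{"dx":-0.167,"dy":0.61,"dz":0.085,"ax":0,"ay":0,"az":0},{"dx":-0.186,"dy":0.68,"dz":0.09,"ax":0,"ay":0,"az":0},{"dx":-0.203,"dy":0.74,"dz":0.09,"ax":0,"ay":0,"az":0},{"dx":-0.216,"dy":0.79,"dz":0.09,"ax":0,"ay":0,"az":0},{"dx":-0.224,"dy":0.815,"dz":0.09,"ax":0,"ay":0,"az":0},{"dx":-0.226,"dy":0.825,"dz":0.09,"ax":0,"ay":0,"az":0},{"dx":-0.226,"dy":0.825,"dz":0.09,"ax":0,"ay":0,"az":0},{"dx":-0.226,"dy":0.825,"dz":0.09,"ax":0,"ay":0,"az":0},{"dx":-0.226,"dy":0.825,"dz":0.09,"ax":0,"ay":0,"az":0},{"dx":-0.226,"dy":0.825,"dz":0.09,"ax":0,"ay":0,"az":0},{"dx":-0.226,"dy":0.825,"dz":0.09,"ax":0,"ay":0,"az":0}]'

```text
clock: 24.22
position: [0.5873, 0.1907, 0.1627]
tcp_rot: [0.0, -0.154, 0.988, 0.0]
ft_force: [0.2, 0.3, -0.7]
grip_width: 0.0118
grasp_force: 29.9
```

```bash
python3 - <<'E'
from h import *
s=manip.observe();print(s['clock'],s['position'],s['grip_width'],s['grasp_force'],s['qd'].round(3))
d=grab('wrist');t=grab('scene');cv2.imwrite('pics/w6.png',np.hstack([cv2.resize(d['pixels'],(400,300)),cv2.resize(t['pixels'],(400,300))])[:,:,::-1])
E
```

```text
24.225 [0.58729519 0.19074617 0.16270323] 0.011833175612397532 29.943294022232294 [-0.     0.    -0.001 -0.    -0.001 -0.    -0.   ]
```

View pics/w6.png

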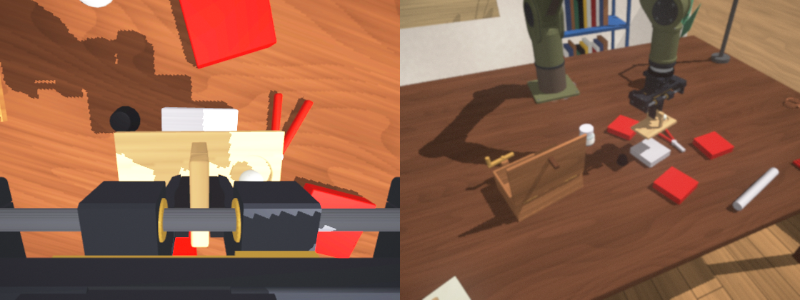

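The tray is held level over the block, with the stone in its pocket near (255,175), the lid upright and the bystanders in place. I'm handing in.

```bash
python3 -c "
from plant import manip
print(manip.sign_off())"
```

```text
the job is handed in; nothing more can be done
None
```

I handed the job in with the latch open, the lid upright, and the tray held level and at rest over the middle of the block, its underside about 10 cm above the top; the stone was in its pocket, the bystanders looked undisturbed, and no verdict was returned.

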